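# Load the dish carrier into the slant-front drying cabinet

## Task

Gently pull the drying cabinet's bottom-hinged front flap all the way down, then lift the blue dish carrier off its hook, stand it upright on the lowered flap and let go of it. Take it again and slide it in over the cabinet floor until all of it is inside, then push the flap back up until it is fully shut. Keep the carrier level and put it down softly, do not drop or slam the flap, and leave the two flasks and the bottle where they stand.

Things in the scene. Friction and masses are not known exactly. Their poses are not given: they have to be found in the camera images.
- cabinet: White slant-front cabinet, fixed, 158 x 232 x 185 mm high. Origin at worktop level under the middle of the hinge line; +x into the cabinet, y along the hinge. Floor 59 mm above worktop, 220 mm between side walls, from x = 0 to the back wall at x = 152. The opening (and side walls) leans back 35 deg from x = 0, z = 60 to the clear roof's front edge at x = 84, z = 180; roof top z = 185.
- flap (a joint): Flap angle, rad: 0 = fully shut, leaning back 35 deg; grows as its top comes down towards the robot; 2.18 = fully down, level, against its stop, inner face up, 60 mm above the worktop (1 mm above the cabinet floor). Friction 0.15 N m: it may stay where left, or sink slowly when low. 0.25 kg, 146 mm long, 232 wide, 8 thick. May start slightly ajar.
- flap_handle (a point): Centre of the flap's black T-handle: round bar, 16 mm diameter, 36 mm long along cabinet y, on a thin central stem. Pinched by its two ends from above, it turns between the pads as the flap swings. 165 mm from the hinge line along the flap (past its edge), 28 mm out from its inner face: circle of 167 mm radius. 211 mm above the worktop shut, 32 mm fully down.
- flap_hinge (a point): Middle of the flap's hinge line, 60 mm above the worktop; fixed to the cabinet, axes as the cabinet's.
- stand: Steel hanging stand, fixed. Origin at worktop level under its post; the hook's flat arm (24 mm wide, y) points to the stand's -x, its top 112 mm above the worktop, ending in a 10 mm upturned tip 98 to 102 mm from the post. Nothing of it rises above 122 mm. Its 8 mm base plate lies under the hanging carrier.
- carrier: Blue carrier with a petri dish fixed on it, 0.24 kg, hanging level by its cross bar on the hook, about parallel to the stand. Origin at the centre of its underside, front tab towards -x. 110 (x) x 116 (y) x 84 mm high; two runners along x below. Cross bar along y, 8 x 8, under side at z = 52; dish top z = 27: raise it 13 to 20 mm, then draw it off the hook towards its -x.
- carrier_mid (a point): Centre of the carrier, 42 mm above its underside.
- carrier_knob (a point): Centre of the white grip block on the middle of the cross bar: 12 (x) x 30 (y) x 25 mm high, 71.5 mm above the underside. Pinch across its 30 mm (y); the hook's tip stands in front of it, within that width. Held by this, the carrier cannot be put fully in: the gripper meets the roof.
- carrier_tab (a point): Centre of the white tab standing just in front of the carrier's plate: 8 (x) x 30 (y) x 29 mm high, 60 mm in front of the carrier's centre, 21.5 mm (its top 36 mm) above the underside. Pinch across its 30 mm (y) from above. With the carrier's origin at cabinet x = 90 to 101 mm the carrier is inside and clear of the shut flap.
- flask_a: Conical glass flask with plug, 63 mm across, 139 mm high, right of the stand. Bystander; origin at the centre of its underside.
- flask_b: Conical glass flask with plug, 63 mm across, 137 mm high, left of the cabinet. Bystander; origin at the centre of its underside.
- bottle: Small clear bottle with blue cap, 57 mm across, 104 mm high, between cabinet and stand. Bystander; origin at the centre of its underside.
Not all that is in view belongs to the job. Leave any orange look-alike of the carrier alone.

How it is judged (in metres and radians):
On the way, in this order (a step that is already met when the one before it is completed fails the run):
1. the flap is fully down, with the carrier still on its hook (value of joint flap above 2.08 rad and distance of carrier_mid from where it was at the start of the episode below 0.04 m), for 0.1 s.
2. the carrier stands on the lowered flap, upright and let go (value of joint flap above 2.05 rad and contact force between carrier and the fingers below 0.05 N and contact force between carrier and cabinet above 0.5 N and x of carrier in the frame of cabinet between -0.15 and 0.04 m and z of carrier in the frame of cabinet between 0.05 and 0.075 m and angle between carrier's own z axis and vertical below 0.12 rad and linear speed of carrier below 0.03 m/s), for 0.2 s.
3. the carrier stands on the cabinet floor, all of it inside (x of carrier in the frame of cabinet above 0.08 m and z of carrier in the frame of cabinet below 0.066 m and angle between carrier's own z axis and vertical below 0.1 rad), for 0.1 s.
At the end, for the whole second after the job is handed in: The flap is shut to within 0.06 rad, and the carrier stands still and upright (within 0.1 rad) on the cabinet floor, its centre at least 80 mm behind the hinge line; it was let go on the lowered flap on the way (all of step 3 and value of joint flap below 0.06 rad and x of carrier in the frame of cabinet below 0.11 m and y of carrier in the frame of cabinet between -0.07 and 0.07 m and z of carrier in the frame of cabinet above 0.05 m and linear speed of carrier below 0.02 m/s); the robot touches nothing.
It fails at once if the flap is dropped or slammed (faster than 3.5 rad/s) (velocity of joint flap above 3.5 rad/s or velocity of joint flap below -3.5 rad/s).
It fails at once if the carrier is tipped more than 0.45 rad (angle between carrier's own z axis and vertical above 0.45 rad).
It fails at once if the carrier is dropped or banged on the cabinet or flap (over 60 N) (contact force between carrier and cabinet above 60 N).
It fails at once if a flask or the bottle is moved more than 30 mm or tipped (distance of any of flask_a, flask_b, bottle from where it was at the start of the episode above 0.03 m or angle between any of flask_a, flask_b, bottle's own z axis and vertical above 0.35 rad).
It also fails if it takes over 72 s, if anything falls off the work surface, if the arm or the gripper's body presses on something with over 40 N, if the wrist force passes 120 N, or if a joint passes its speed limit or range.

## Robot

A 7-joint arm with a two-finger parallel gripper is mounted at the origin on a cart in front of the work surface, level with it; the furniture and walls round the work are solid. World frame = base frame: x ahead of the robot, y to its left, z up, the work surface at z = 0. Lengths are in m, angles in degrees, forces in N, time in s.
With the tool pointing down it reaches from about 0.425 to 0.875 m from the base axis. Payload 4.7 kg.
Tool frame: the origin (TCP) lies between the finger pads; the fingertips stand 22 mm ahead of it and the grasp point (between the pads) lies 3 mm ahead of it (env.tip_reach is the distance from the TCP to the fingertips, in m); z points along the fingers, y is the line along which they close (so a half turn about z gives the same grasp; the last joint's range is limited). The gripper opens to 87 mm and grips with 3 to 60 N. Pads are 19 mm wide; open, the fingers measure 117 mm over their backs; the gripper's body (75 mm by 190 mm) begins 51 mm behind the grasp point.
Start: joints at [65.953, 18.392, -4.016, 83.108, 1.295, 78.541, -3.26], TCP at [0.273, -0.59, 0.245] pointing down, gripper open.
Joint ranges: [-163.93, 163.93], [-17.29, 119.83], [-79.2, 71.16], [3.27, 140.29], [-89.18, 269.18], [5.43, 117.66], [-154.24, 154.24]. Speed limits (degrees/s): [147.25, 147.25, 180, 180, 180, 180, 180].

## Interface

Orientations are given as [roll, pitch, yaw] about the fixed x, y, z axes, in that order (R = Rz(yaw) Ry(pitch) Rx(roll)).
In Python, from cell import env gives the robot as it stands.
- The arm moves only by the shell command python3 -m creep 'ROWS' [FORCE]. ROWS is JSON, one flat list of numbers, 7 for each row, row after row: the finger opening in mm, from 0 to 87, then the shift along the tool's x, y, z in units of 30 mm (1.0 is 30 mm), then the turn, a rotation vector about the tool's x, y, z in units of 6 degrees (1.0 is 6 degrees). A call has 1 to 12 rows; each row is the pose to reach, as a shift and turn from the pose commanded when the call began, along the tool's axes at that moment; what a row does not reach only later rows make up. A row lasts 1/10 s, in which the tool goes at most 50 mm and 8.59 degrees, less where a joint would pass 70% of its speed; a pose out of reach is approached as far as the arm can. A call with a gripper value outside its range is refused whole. The fingers move at their own pace and stop on an object; FORCE is the grip in N (left out, the last holds). Time passes only in rows, so rows that repeat a pose let the fingers close. It gives the time, the measured TCP pose, the force, the opening and the grip force at its end, in the units of the state.
- env.get_obs(): the state, without advancing time (a new reading comes with each control period).
- env.read_camera(name): name is "side" or "top"; returns a dict with "color" (480x640x3 uint8, red, green, blue), "depth" (480x640 float32, m along the optical axis (not along the pixel's ray), 0 where there is no reading), "fovy" (degrees; the focal length in pixels is half the picture's height over the tangent of half this angle, whatever the lens; pixels are square), "cx", "cy" (the principal point, pixels), "R" (3x3) and "t" (3): a world point X has camera coordinates R X + t. Camera axes: x right, y down, z forward; pixel columns grow to the right and rows downward; lengths in m; the calibration is good to about 2 mm. A picture is of the moment at which its call begins.
- env.sign_off(): hands the job in; it is judged then, once.
The state is a dict: "time_s": time; "qpos": joint angles; "joint_velocities": joint speeds; "effort": joint torques, N m; "tool_pos": TCP position; "tool_rot": TCP orientation; "force": force on the tool from outside, world axes, zero at the start; "wrist_torque": the same for the moment, N m; "grip_width": finger opening in m; "grasp_force": force on a finger pad.
Only numpy, scipy, OpenCV 4.12 (cv2) and the standard library are available. Lean on these libraries where they do the work, as an engineer would, in place of code of your own. Each camera call takes 0.05 s, during which the arm holds its last target. There are 200 camera calls.

## Working session

There is one attempt and no reset: what is moved stays moved. The work goes in short steps, Python scripts to look and compute and a shell command to move; the robot and the scene stay as the last step left them, time stands still between calls to the robot, and variables do not carry over. Pictures are saved under pics/ and viewed, at most 11 in all, crops included, and the job is handed in when it is done.

```bash
mkdir -p pics; ls; python3 - <<'E'
from cell import env
import cv2,numpy as np
for n in("side","top"):
    c=env.read_camera(n); cv2.imwrite(f"pics/{n}0.png",c["color"][:,:,::-1]); np.savez(f"{n}0.npz",**c)
    print(n,c["fovy"],c["cx"],c["cy"],np.round(c["R"],3).tolist(),c["t"])
o=env.get_obs();print(o["tool_pos"],o["tool_rot"],o["time_s"],env.tip_reach)
E
```

```text
pics
side 45.20338733689742 325.036263567264 238.02280565856358 [[0.999, 0.051, 0.005], [0.034, -0.589, -0.808], [-0.038, 0.807, -0.59]] [-0.55730069  0.05023943  1.80505649]
top 47.55455609753687 320.9327974153116 239.26910466648434 [[0.007, -1.0, -0.005], [-0.994, -0.006, -0.114], [0.113, 0.006, -0.994]] [-0.06094829  0.56563042  1.67440837]
[ 0.27297305 -0.58938776  0.24355235] [-1.79899814e+02  3.74304004e-03  2.48577287e+01] 0.1 0.022
```

View pics/top0.png

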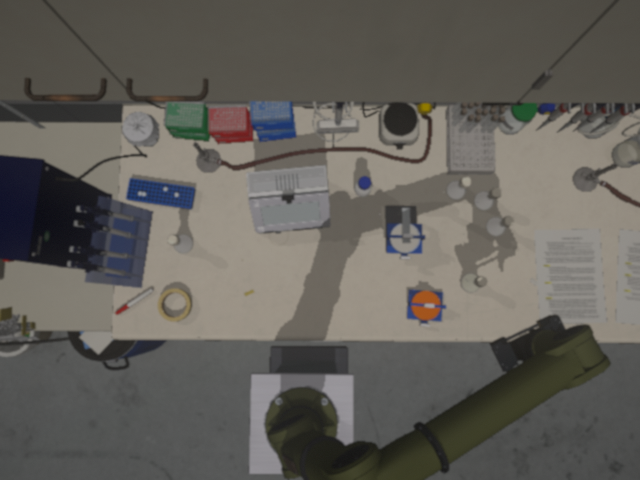

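View pics/side0.png

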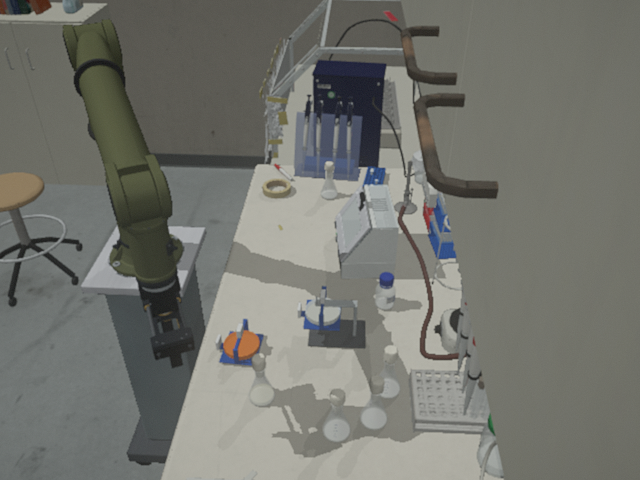

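```bash
cat > h.py <<'E'
import numpy as np,cv2
def cloud(c):
    f=240/np.tan(np.radians(c["fovy"])/2); v,u=np.mgrid[:480,:640]; d=c["depth"]
    P=np.stack([(u-c["cx"])/f*d,(v-c["cy"])/f*d,d],-1)
    return (P-c["t"])@c["R"]           # R^T (P-t)
def ray(c,u,v,z):
    f=240/np.tan(np.radians(float(c["fovy"]))/2); d=np.array([(u-c["cx"])/f,(v-c["cy"])/f,1])@c["R"]; o=-c["t"]@c["R"]
    return o+d*(z-o[2])/d[2]
def pix(c,X):
    f=240/np.tan(np.radians(float(c["fovy"]))/2); p=c["R"]@np.array(X)+c["t"]; return p[:2]/p[2]*f+[c["cx"],c["cy"]]
E
python3 - <<'E'
from h import *
T=dict(np.load("top0.npz"));S=dict(np.load("side0.npz"))
for n,c in(("top",T),("side",S)):
    P=cloud(c); hsv=cv2.cvtColor(c["color"],cv2.COLOR_RGB2HSV)
    print(n,"center cab",P[198,288] if n=="top" else P[200,362])
    ok=c["depth"]>0
    if n=="top": box=(slice(160,240),slice(240,335)); cb=(slice(205,265),slice(375,435))
    else: box=(slice(180,285),slice(325,405)); cb=(slice(280,355),slice(290,372))
    Q=P[box][ok[box]]; m=Q[:,2]>.03; 
    r=cv2.minAreaRect(Q[m][:,:2].astype(np.float32)*1000); print("cab rect",r)
    h=Q[Q[:,2]>.19]; print("z>.19",len(h),h.mean(0) if len(h) else 0,h.min(0) if len(h) else 0,h.max(0) if len(h) else 0)
    col=c["color"][box][ok[box]]; dk=(col.max(1)<60)&(Q[:,2]>.15); print("black",dk.sum(),Q[dk].mean(0),Q[dk].min(0),Q[dk].max(0))
    H=hsv[cb]; b=(H[...,0]>100)&(H[...,0]<130)&(H[...,1]>120)&(H[...,2]>50); Qb=P[cb][b]
    print("blue",b.sum(),np.percentile(Qb,[2,50,98],axis=0).round(3).tolist())
    pl=Qb[(Qb[:,2]<.09)]; print(" rect plate",cv2.minAreaRect(pl[:,:2].astype(np.float32)*1000))
    im=c["color"]; 
a=cv2.resize(T["color"][150:270,235:440,::-1],None,fx=3.8,fy=3.8,interpolation=cv2.INTER_CUBIC)
cv2.imwrite("pics/c1.png",a)
a=cv2.resize(S["color"][175:355,285:405,::-1],None,fx=3.3,fy=3.3,interpolation=cv2.INTER_CUBIC)
cv2.imwrite("pics/c2.png",a)
E
```

```text
top center cab [0.66002141 0.03470796 0.22361644]
cab rect ((672.2677612304688, 38.809906005859375), (169.18154907226562, 232.19961547851562), 5.859124660491943)
z>.19 216 [0.69171933 0.04538969 0.20064687] [ 0.6543898  -0.0747075   0.19000825] [0.76041804 0.15590888 0.22847603]
black 57 [0.66245918 0.03602388 0.21516694] [0.65553762 0.0238688  0.17290665] [0.67037693 0.04903974 0.2275602 ]
blue 110 [[0.524, -0.361, 0.063], [0.537, -0.272, 0.071], [0.609, -0.26, 0.077]]
 rect plate ((567.5104370117188, -311.1551818847656), (101.5673599243164, 84.87023162841797), 87.9604721069336)
side center cab [0.66326674 0.02070689 0.2114206 ]
cab rect ((709.4852294921875, 109.7264404296875), (266.9972839355469, 646.7654418945312), 8.030426025390625)
z>.19 66 [0.66835047 0.03150297 0.21189841] [ 0.65706103 -0.05469191  0.19029283] [0.74082357 0.13956861 0.22392038]
black 43 [0.66279285 0.02884623 0.20820009] [0.65719694 0.01641944 0.17665405] [0.66884164 0.04895617 0.22309205]
blue 125 [[0.523, -0.367, 0.066], [0.542, -0.355, 0.07], [0.605, -0.261, 0.121]]
 rect plate ((547.0548706054688, -331.2113037109375), (73.73457336425781, 136.23114013671875), 44.81624984741211)
```

View pics/c1.png

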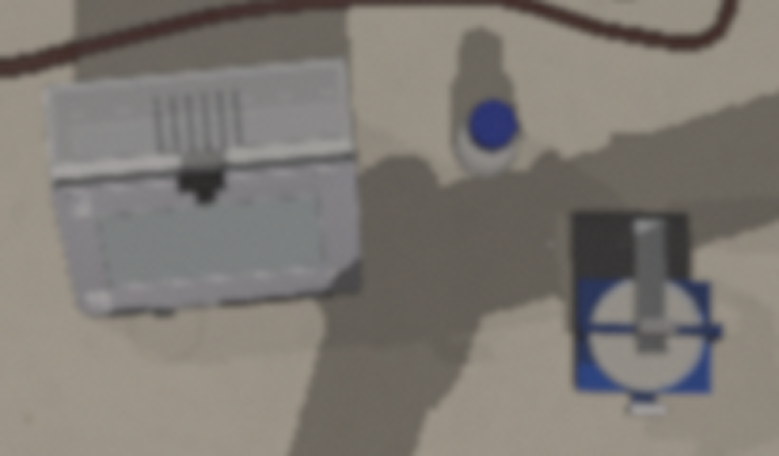

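View pics/c2.png

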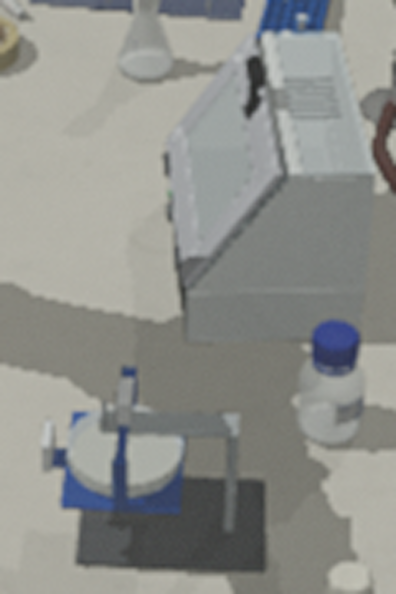

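```bash
python3 - <<'E'
from h import *
from scipy.optimize import least_squares
T=dict(np.load("top0.npz"));S=dict(np.load("side0.npz"))
tp=lambda u,v:(u/3.8+235-.4,v/3.8+150-.4); sp=lambda u,v:(u/3.3+285-.4,v/3.3+175-.4)
obs=[(T,tp(345,62),(158,-116,185)),(T,tp(43,88),(158,116,185)),(T,tp(352,152),(84,-116,185)),(T,tp(52,180),(84,116,185)),
(S,sp(372,180),(158,-116,185)),(S,sp(288,178),(84,-116,185)),(S,sp(187,340),(0,-116,0)),(S,sp(358,342),(158,-116,0)),(T,tp(201,180),(72,0,211)),(S,sp(254,80),(72,0,211))]
def w(p,X):
    c,s=np.cos(p[2]),np.sin(p[2]); X=np.array(X)/1000; return np.array([p[0]+c*X[0]-s*X[1],p[1]+s*X[0]+c*X[1],X[2]])
def res(p): return np.array([pix(c,w(p,X))-uv for c,uv,X in obs])
r=least_squares(lambda p:res(p).ravel(),[.59,.03,.1],loss='soft_l1')
print("cab",r.x,np.degrees(r.x[2]));print(res(r.x).round(1).tolist()); print("handle",w(r.x,(72,0,211)))
for n,c,uv,z in [("tab top",T,tp(646,406),.096),("tab side",S,sp(48,445),.0815),("knob top",T,tp(657,325),.144),("knob side",S,sp(126,390),.1315),
 ("pl FL",T,tp(575,390),.07),("pl FR",T,tp(711,392),.07),("arm far",T,tp(649,220),.112),("arm tip",T,tp(651,350),.122),("base BL",T,tp(572,212),.008),("base BR",T,tp(690,212),.008),("barR",T,tp(720,332),.116),("bottle",T,tp(493,125),.104),("handle",T,tp(201,180),.215),("handleS",S,sp(254,80),.211)]:
    print(n,ray(c,*uv,z).round(4))
E
```

```text
cab [0.59552973 0.02884603 0.09917318] 5.682204781424576
[[0.5, -0.6], [0.1, -0.1], [1.0, 0.7], [-0.3, 0.7], [0.5, -2.4], [-0.4, -1.2], [-1.2, 1.4], [-0.2, -0.7], [0.4, -0.6], [1.8, -1.5]]
handle [0.66717594 0.0359748  0.211     ]
tab top [ 0.5084 -0.3091  0.096 ]
tab side [ 0.5065 -0.3104  0.0815]
knob top [ 0.567  -0.3111  0.144 ]
knob side [ 0.5668 -0.2988  0.1315]
pl FL [ 0.5231 -0.2561  0.07  ]
pl FR [ 0.5222 -0.3652  0.07  ]
arm far [ 0.6545 -0.3107  0.112 ]
arm tip [ 0.55   -0.3096  0.122 ]
base BL [ 0.6791 -0.2617  0.008 ]
base BR [ 0.6797 -0.3609  0.008 ]
barR [ 0.5652 -0.3647  0.116 ]
bottle [ 0.732  -0.1882  0.104 ]
handle [0.6646 0.0368 0.215 ]
handleS [0.662  0.0276 0.211 ]
```

```bash
cat > rel.py <<'E'
# rel.py: print shift/turn in tool units for world targets x,y,z,yaw (tool down; optional pitch deg about cabinet/tool y)
import sys,json,numpy as np
from scipy.spatial.transform import Rotation as R
from cell import env
CAB=np.array([.5955,.0288]);CY=5.7
def cab(x,y): c,s=np.cos(np.radians(CY)),np.sin(np.radians(CY)); return CAB+[c*x-s*y,s*x+c*y]
def show(*targets):
    o=env.get_obs(); R0=R.from_euler('xyz',o["tool_rot"],degrees=True); p0=np.array(o["tool_pos"])
    print("t%.2f"%o["time_s"],p0.round(4),np.round(o["tool_rot"],2),"F",np.round(o["force"],1),"w%.4f g%.1f"%(o["grip_width"],o["grasp_force"]),"q",np.round(o["qpos"],0))
    for x,y,z,yaw,*t in targets:
        Rt=R.from_euler('xyz',[180,0,yaw],degrees=True)*R.from_euler('y',t[0] if t else 0,degrees=True)
        d=R0.inv().apply(np.array([x,y,z])-p0)/.03; w=(R0.inv()*Rt).as_rotvec(degrees=True)/6
        print(np.r_[d,w].round(2).tolist())
E
python3 -c "
from rel import *
show((.45,-.40,.32,12),(.665,.0365,.30,5.7))"
```

```text
t0.10 [ 0.273  -0.5894  0.2436] [-179.9     0.     24.86] F [-1.1  0.6 -0.2] w0.0873 g0.0 q [66. 18. -4. 83.  1. 79. -3.]
[8.01, -3.25, -2.54, -0.02, 0.0, 2.14]
[20.63, -13.44, -1.86, -0.02, 0.0, 3.19]
```

```bash
python3 -m creep '[70,8,-3.2,-2.5,0,0,2.1, 70,8,-3.2,-2.5,0,0,2.1, 70,8,-3.2,-2.5,0,0,2.1,70,8,-3.2,-2.5,0,0,2.1, 70,8,-3.2,-2.5,0,0,2.1, 70,20.6,-13.4,-1.9,0,0,3.2, 70,20.6,-13.4,-1.9,0,0,3.2, 70,20.6,-13.4,-1.9,0,0,3.2, 70,20.6,-13.4,-1.9,0,0,3.2, 70,20.6,-13.4,-1.9,0,0,3.2, 70,20.6,-13.4,-1.9,0,0,3.2, 70,20.6,-13.4,-1.9,0,0,3.2]' 10; python3 -c "
from rel import *
show((.665,.0365,.30,5.7))"
```

```text
time_s: 1.3
tool_pos: [0.5959, -0.1012, 0.3051]
tool_rot: [180.0, 0.0, 5.6]
force: [0.8, -1.1, -0.4]
grip_width: 0.0701
grasp_force: 0.0
t1.30 [ 0.5959 -0.1012  0.3051] [1.7999e+02 2.0000e-02 5.6400e+00] F [ 0.8 -1.1 -0.4] w0.0701 g0.0 q [ 26.  13. -23.  84.   5.  84. -81.]
[2.74, -4.34, 0.17, 0.0, 0.0, -0.01]
```

```bash
python3 -m creep '[70,2.75,-4.35,0.2,0,0,0, 70,2.75,-4.35,0.2,0,0,0, 70,2.75,-4.35,0.2,0,0,0, 70,2.75,-4.35,0.2,0,0,0, 70,2.75,-4.35,0.2,0,0,0, 70,2.75,-4.35,0.2,0,0,0]'; python3 - <<'E'
from rel import *
from h import *
show((.665,.0365,.213,5.7))
c=env.read_camera("side"); a=c["color"][120:300,280:430,::-1]
cv2.imwrite("pics/g1.png",cv2.resize(a,None,fx=3.3,fy=3.3,interpolation=cv2.INTER_CUBIC))
E
```

```text
time_s: 1.9
tool_pos: [0.6645, 0.0333, 0.2989]
tool_rot: [179.9, 0.1, 5.6]
force: [-0.4, -0.6, 0.4]
grip_width: 0.07
grasp_force: 0.0
t1.90 [0.6645 0.0333 0.2989] [1.7992e+02 7.0000e-02 5.5600e+00] F [-0.4 -0.6  0.4] w0.0700 g0.0 q [ 14.  21. -27.  75.  10.  86. -96.]
[0.03, -0.11, 2.86, 0.01, 0.01, -0.02]
```

View pics/g1.png

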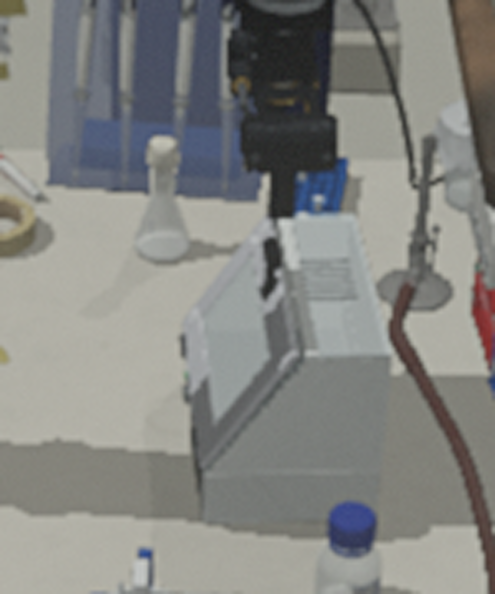

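```bash
python3 -m creep '[70,-0.05,-0.1,1.4,0,0,0, 70,-0.05,-0.1,2.4,0,0,0, 70,-0.05,-0.1,2.8,0,0,0, 70,-0.05,-0.1,2.8,0,0,0, 30,-0.05,-0.1,2.8,0,0,0, 30,-0.05,-0.1,2.8,0,0,0, 30,-0.05,-0.1,2.8,0,0,0, 30,-0.05,-0.1,2.8,0,0,0, 30,-0.05,-0.1,2.8,0,0,0, 30,-0.05,-0.1,2.8,0,0,0]' 10; python3 - <<'E'
from rel import *
show()
E
```

```text
time_s: 2.95
tool_pos: [0.6634, 0.0368, 0.2159]
tool_rot: [179.9, -0.1, 5.6]
force: [0.6, -2.7, 1.9]
grip_width: 0.0357
grasp_force: 10.0
t2.95 [0.6634 0.0368 0.2159] [ 1.7991e+02 -5.0000e-02  5.6100e+00] F [ 0.6 -2.7  1.9] w0.0357 g10.0 q [ 15.  23. -27.  82.  10.  77. -97.]
```

```bash
python3 - <<'E'
import numpy as np
a=np.radians(65.9); f=lambda t:np.array([167*np.cos(t),-(60+167*np.sin(t))])/30
N=36; tot=np.radians(189.5-65.9)
P=np.array([f(a+tot*i/N) for i in range(N+1)])
for k in range(3): print([ (P[i]-P[12*k]).round(2).tolist() for i in range(12*k+1,12*k+13)])
E
```

```text
[[-0.31, -0.13], [-0.62, -0.24], [-0.95, -0.32], [-1.27, -0.39], [-1.6, -0.44], [-1.93, -0.47], [-2.27, -0.49], [-2.6, -0.48], [-2.93, -0.45], [-3.26, -0.4], [-3.59, -0.33], [-3.91, -0.24]]
[[-0.32, 0.11], [-0.62, 0.23], [-0.92, 0.38], [-1.22, 0.54], [-1.5, 0.72], [-1.77, 0.92], [-2.03, 1.13], [-2.27, 1.35], [-2.5, 1.6], [-2.72, 1.85], [-2.92, 2.12], [-3.1, 2.4]]
[[-0.17, 0.29], [-0.32, 0.59], [-0.45, 0.89], [-0.56, 1.21], [-0.65, 1.53], [-0.73, 1.85], [-0.78, 2.18], [-0.82, 2.51], [-0.83, 2.85], [-0.82, 3.18], [-0.8, 3.51], [-0.75, 3.84]]
```

```bash
python3 -m creep '[30,-0.31,0,-0.13,0,0,0, 30,-0.62,0,-0.24,0,0,0, 30,-0.95,0,-0.32,0,0,0, 30,-1.27,0,-0.39,0,0,0, 30,-1.6,0,-0.44,0,0,0, 30,-1.93,0,-0.47,0,0,0, 30,-2.27,0,-0.49,0,0,0, 30,-2.6,0,-0.48,0,0,0, 30,-2.93,0,-0.45,0,0,0, 30,-3.26,0,-0.4,0,0,0, 30,-3.59,0,-0.33,0,0,0, 30,-3.91,0,-0.24,0,0,0]'; python3 - <<'E'
from rel import *
show()
p=np.array(env.get_obs()["tool_pos"]);d=p[:2]-CAB;c,s=np.cos(np.radians(CY)),np.sin(np.radians(CY));print("cab",c*d[0]+s*d[1],-s*d[0]+c*d[1],np.hypot(c*d[0]+s*d[1],p[2]-.063))
E
```

```text
time_s: 4.15
tool_pos: [0.5449, 0.025, 0.2215]
tool_rot: [179.9, 0.1, 5.6]
force: [4.3, -5.4, -5.2]
grip_width: 0.0359
grasp_force: 10.0
t4.15 [0.5449 0.025  0.2215] [1.7991e+02 6.0000e-02 5.6000e+00] F [ 4.3 -5.4 -5.2] w0.0359 g10.0 q [ 20.   8. -28.  99.   4.  74. -93.]
cab -0.05075945198261569 0.0012888189955849662 0.16645289351096879
```

```bash
python3 -m creep '[30,-0.32,0.03,0.11,0,0,0, 30,-0.62,0.05,0.23,0,0,0, 30,-0.92,0.05,0.38,0,0,0, 30,-1.22,0.05,0.54,0,0,0, 30,-1.5,0.05,0.72,0,0,0, 30,-1.77,0.05,0.92,0,0,0, 30,-2.03,0.05,1.13,0,0,0, 30,-2.27,0.05,1.35,0,0,0, 30,-2.5,0.05,1.6,0,0,0, 30,-2.72,0.05,1.85,0,0,0, 30,-2.92,0.05,2.12,0,0,0, 30,-3.1,0.05,2.4,0,0,0]'; python3 - <<'E'
from rel import *
show()
p=np.array(env.get_obs()["tool_pos"]);d=p[:2]-CAB;c,s=np.cos(np.radians(CY)),np.sin(np.radians(CY));print("cab",c*d[0]+s*d[1],-s*d[0]+c*d[1],np.hypot(c*d[0]+s*d[1],p[2]-.063))
E
```

```text
time_s: 5.35
tool_pos: [0.4535, 0.0158, 0.1503]
tool_rot: [180.0, -0.0, 5.7]
force: [3.4, -2.6, -1.8]
grip_width: 0.0361
grasp_force: 10.0
t5.35 [0.4535 0.0158 0.1503] [ 1.7999e+02 -3.0000e-02  5.6700e+00] F [ 3.4 -2.6 -1.8] w0.0361 g10.0 q [ 22.  -0. -27. 116.  -0.  65. -89.]
cab -0.1426312630968682 0.0012100888787890413 0.1672381843524499
```

```bash
python3 -m creep '[30,-0.17,0,0.29,0,0,0, 30,-0.32,0,0.59,0,0,0, 30,-0.45,0,0.89,0,0,0, 30,-0.56,0,1.21,0,0,0, 30,-0.65,0,1.53,0,0,0, 30,-0.73,0,1.85,0,0,0, 30,-0.78,0,2.18,0,0,0, 30,-0.82,0,2.51,0,0,0, 30,-0.83,0,2.85,0,0,0, 30,-0.82,0,3.18,0,0,0, 30,-0.8,0,3.51,0,0,0, 30,-0.75,0,3.87,0,0,0]'; python3 - <<'E'
from rel import *
show()
p=np.array(env.get_obs()["tool_pos"]);d=p[:2]-CAB;c,s=np.cos(np.radians(CY)),np.sin(np.radians(CY));x,z=c*d[0]+s*d[1],p[2]-.063;print("cab",x,-s*d[0]+c*d[1],np.hypot(x,z),"phi",np.radians(np.degrees(np.arctan2(z,x))%360-64.6))
E
```

```text
time_s: 6.55
tool_pos: [0.4316, 0.0136, 0.0339]
tool_rot: [-180.0, 0.0, 5.7]
force: [-1.5, -0.2, 14.4]
grip_width: 0.0355
grasp_force: 10.0
t6.55 [0.4316 0.0136 0.0339] [-180.      0.      5.66] F [-1.5 -0.2 14.4] w0.0355 g10.0 q [ 21.   7. -28. 125.   4.  50. -93.]
cab -0.16461780483810315 0.0011934586851773225 0.16716738092647604 phi 2.188984560149526
```

```bash
python3 -m creep '[30,0,0,-0.1,0,0,0, 65,0,0,-0.1,0,0,0, 65,0,0,-0.1,0,0,0, 65,0,0,-0.5,0,0,0, 65,0,0,-1.5,0,0,0, 65,0,0,-3,0,0,0, 65,0,0,-4.5,0,0,0, 65,0,0,-6,0,0,0, 65,0,0,-6,0,0,0, 65,0,0,-6,0,0,0]'; python3 - <<'E'
from rel import *
show((.567,-.3105,.20,-.5),(.567,-.3105,.1435,-.5))
E
```

```text
time_s: 7.55
tool_pos: [0.4318, 0.0135, 0.2161]
tool_rot: [179.9, -0.2, 5.7]
force: [-1.2, 0.5, -0.9]
grip_width: 0.0648
grasp_force: 0.0
t7.55 [0.4318 0.0135 0.2161] [ 1.7994e+02 -1.6000e-01  5.6600e+00] F [-1.2  0.5 -0.9] w0.0648 g0.0 q [ 24.  -7. -27. 114.  -3.  73. -86.]
[3.42, 11.19, 0.56, 0.01, -0.03, 1.03]
[3.41, 11.19, 2.44, 0.01, -0.03, 1.03]
```

```bash
python3 -m creep '[65,3.42,11.2,0,0,0,1.03, 65,3.42,11.2,0,0,0,1.03, 65,3.42,11.2,0,0,0,1.03, 65,3.42,11.2,0,0,0,1.03, 65,3.42,11.2,0,0,0,1.03, 65,3.42,11.2,0,0,0,1.03, 65,3.42,11.2,0,0,0,1.03, 65,3.42,11.2,0,0,0,1.03, 65,3.42,11.2,0.6,0,0,1.03, 65,3.42,11.2,0.6,0,0,1.03, 65,3.42,11.2,0.6,0,0,1.03]'; python3 - <<'E'
from rel import *
from h import *
show((.567,-.3105,.1435,-.5))
T=env.read_camera("top");S=env.read_camera("side")
a=cv2.resize(S["color"][190:360,270:400,::-1],None,fx=3.3,fy=3.3,interpolation=cv2.INTER_CUBIC)
b=cv2.resize(T["color"][160:330,320:450,::-1],None,fx=3.3,fy=3.3,interpolation=cv2.INTER_CUBIC)[:, :370]
cv2.imwrite("pics/k1.png",np.hstack([a,b])[:, :800])
E
```

```text
time_s: 8.65
tool_pos: [0.5657, -0.3096, 0.1951]
tool_rot: [-179.9, 0.2, -0.5]
force: [0.9, -0.2, 0.4]
grip_width: 0.0653
grasp_force: 0.0
t8.65 [ 0.5657 -0.3096  0.1951] [-1.799e+02  1.700e-01 -4.700e-01] F [ 0.9 -0.2  0.4] w0.0653 g0.0 q [ 36.  20. -13.  87.   4.  74. -67.]
[0.05, 0.03, 1.72, -0.02, 0.03, 0.0]
```

View pics/k1.png

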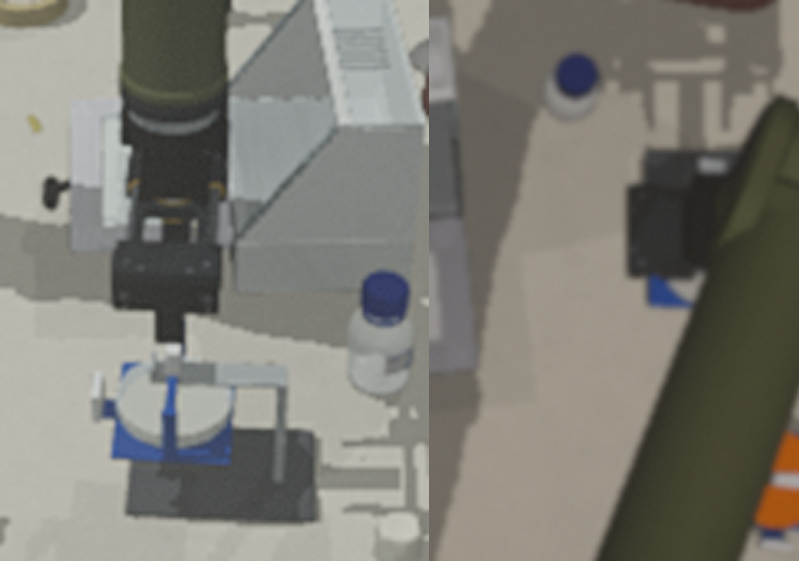

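```bash
python3 -m creep '[65,0.06,0.03,0.9,0,0,0, 65,0.06,0.03,1.5,0,0,0, 65,0.06,0.03,1.7,0,0,0, 65,0.06,0.03,1.7,0,0,0, 24,0.06,0.03,1.7,0,0,0, 24,0.06,0.03,1.7,0,0,0, 24,0.06,0.03,1.7,0,0,0, 24,0.06,0.03,1.7,0,0,0, 24,0.06,0.03,1.7,0,0,0, 24,0.06,0.03,1.7,0,0,0]' 25; python3 - <<'E'
from rel import *
show((.567,-.3105,.1435,-.5))
E
```

```text
time_s: 9.75
tool_pos: [0.5685, -0.3118, 0.1457]
tool_rot: [180.0, -0.0, -0.5]
force: [0.4, -0.3, 0.9]
grip_width: 0.0296
grasp_force: 25.0
t9.75 [ 0.5685 -0.3118  0.1457] [ 1.7999e+02 -1.0000e-02 -5.3000e-01] F [ 0.4 -0.3  0.9] w0.0296 g25.0 q [ 36.  22. -13.  90.   5.  68. -68.]
[-0.05, -0.04, 0.07, 0.0, -0.0, -0.0]
```

```bash
python3 -m creep '[24,0,0,-0.2,0,0,0, 24,0,0,-0.4,0,0,0, 24,0,0,-0.57,0,0,0, 24,0,0,-0.57,0,0,0, 24,-0.3,0,-0.57,0,0,0, 24,-0.8,0,-0.57,0,0,0, 24,-1.4,0,-0.57,0,0,0, 24,-2,0,-0.57,0,0,0, 24,-2.5,0,-0.57,0,0,0, 24,-2.8,0,-0.57,0,0,0, 24,-2.9,0,-0.57,0,0,0, 24,-2.9,0,-0.57,0,0,0]'; python3 - <<'E'
from rel import *
show((*cab(-.07,0),.20,5.7))
E
```

```text
time_s: 10.95
tool_pos: [0.4813, -0.311, 0.1627]
tool_rot: [180.0, -0.0, -0.5]
force: [1.1, -0.1, -2.8]
grip_width: 0.0296
grasp_force: 25.0
t10.95 [ 0.4813 -0.311   0.1627] [ 1.7999e+02 -1.0000e-02 -5.4000e-01] F [ 1.1 -0.1 -2.8] w0.0296 g25.0 q [ 41.  13. -12. 100.   3.  68. -63.]
[1.38, -11.11, -1.25, 0.0, -0.0, -1.04]
```

```bash
python3 -m creep '[24,0,0,-0.6,0,0,0, 24,0,-0.4,-1.1,0,0,0, 24,0.3,-1.3,-1.3,0,0,-0.1, 24,0.5,-2.5,-1.3,0,0,-0.2, 24,0.7,-3.7,-1.3,0,0,-0.4, 24,0.9,-4.9,-1.3,0,0,-0.6, 24,1.1,-6.1,-1.3,0,0,-0.8, 24,1.3,-7.3,-1.3,0,0,-1.04, 24,1.38,-8.5,-1.3,0,0,-1.04, 24,1.38,-9.6,-1.3,0,0,-1.04, 24,1.38,-10.6,-1.3,0,0,-1.04, 24,1.38,-11.1,-1.3,0,0,-1.04]'; python3 -m creep '[24,0,0,0,0,0,0,24,0,0,0,0,0,0]'; python3 - <<'E'
from rel import *
from h import *
show((*cab(-.07,0),.146,5.7))
S=env.read_camera("side")
a=cv2.resize(S["color"][190:340,290:410,::-1],None,fx=3.8,fy=3.8,interpolation=cv2.INTER_CUBIC)
cv2.imwrite("pics/p1.png",a)
E
```

```text
time_s: 12.15
tool_pos: [0.5259, 0.0271, 0.2025]
tool_rot: [-179.9, -0.1, 6.0]
force: [0.3, 0.4, -2.6]
grip_width: 0.0299
grasp_force: 25.0
time_s: 12.35
tool_pos: [0.5261, 0.0218, 0.202]
tool_rot: [180.0, -0.0, 5.8]
force: [-0.4, 0.3, -3.0]
grip_width: 0.0296
grasp_force: 25.0
t12.35 [0.5261 0.0218 0.202 ] [ 1.7995e+02 -3.0000e-02  5.7800e+00] F [-0.4  0.3 -3. ] w0.0296 g25.0 q [ 21.   6. -27. 103.   3.  71. -92.]
[-0.01, -0.0, 1.87, 0.01, -0.01, 0.01]
```

View pics/p1.png

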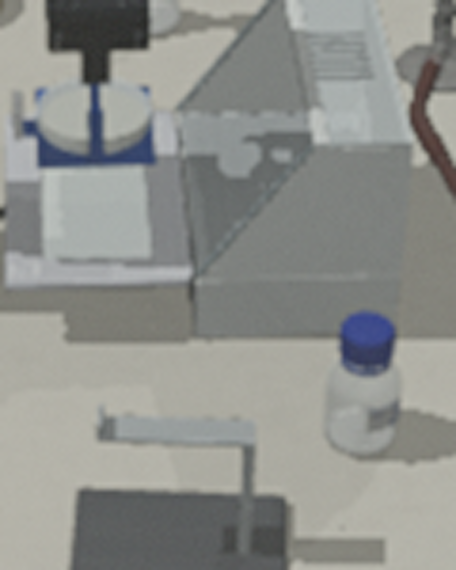

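```bash
python3 -m creep '[24,0,0,0.5,0,0,0, 24,0,0,1.0,0,0,0, 24,0,0,1.4,0,0,0, 24,0,0,1.6,0,0,0, 24,0,0,1.7,0,0,0, 24,0,0,1.74,0,0,0, 24,0,0,1.78,0,0,0, 24,0,0,1.81,0,0,0, 24,0,0,1.84,0,0,0, 24,0,0,1.84,0,0,0]'; python3 -c "
from rel import *
show()"
```

```text
time_s: 13.4
tool_pos: [0.526, 0.0217, 0.1465]
tool_rot: [180.0, -0.0, 5.7]
force: [-0.2, -0.5, -1.5]
grip_width: 0.0296
grasp_force: 25.0
t13.40 [0.526  0.0217 0.1465] [ 1.7999e+02 -2.0000e-02  5.7200e+00] F [-0.2 -0.5 -1.5] w0.0296 g25.0 q [ 20.   9. -27. 107.   5.  65. -93.]
```

```bash
python3 -m creep '[24,0,0,0.02,0,0,0, 24,0,0,0.04,0,0,0, 24,0,0,0.04,0,0,0, 24,0,0,0.04,0,0,0]'; python3 -m creep '[24,0,0,0.02,0,0,0, 24,0,0,0.02,0,0,0, 24,0,0,0.02,0,0,0]'
```

```text
time_s: 13.8
tool_pos: [0.5264, 0.0217, 0.1458]
tool_rot: [180.0, -0.1, 5.7]
force: [0.0, 0.4, 0.8]
grip_width: 0.03
grasp_force: 25.0
time_s: 14.1
tool_pos: [0.5266, 0.0217, 0.1456]
tool_rot: [180.0, -0.1, 5.7]
force: [-0.2, -0.5, 5.3]
grip_width: 0.0298
grasp_force: 25.0
```

```bash
python3 -m creep '[40,0,0,-0.05,0,0,0, 60,0,0,-0.05,0,0,0, 60,0,0,-0.05,0,0,0, 60,0,0,-0.05,0,0,0, 60,0,0,-0.3,0,0,0, 60,0,0,-0.8,0,0,0, 60,0,0,-1.4,0,0,0, 60,0,0,-1.4,0,0,0, 60,-1,0,-1.4,0,0,0, 60,-2.15,0,-1.4,0,0,0, 60,-2.15,0,-1.4,0,0,0, 60,-2.15,0,-1.4,0,0,0]'; python3 - <<'E'
from rel import *
from h import *
show((*cab(-.134,0),.093,5.7))
T=env.read_camera("top");S=env.read_camera("side")
P=cloud(T); 
a=cv2.resize(S["color"][190:280,280:380,::-1],None,fx=4,fy=4,interpolation=cv2.INTER_CUBIC)
b=cv2.resize(T["color"][170:260,240:340,::-1],None,fx=4,fy=4,interpolation=cv2.INTER_CUBIC)
cv2.imwrite("pics/t1.png",np.hstack([a,b]))
for x in(-.13,-.07): print(pix(S,(*cab(x,0),.09)),pix(T,(*cab(x,0),.09)))
E
```

```text
time_s: 15.3
tool_pos: [0.4618, 0.015, 0.187]
tool_rot: [179.9, -0.1, 5.7]
force: [0.3, 0.4, 0.6]
grip_width: 0.0601
grasp_force: 0.0
t15.30 [0.4618 0.015  0.187 ] [ 1.7994e+02 -8.0000e-02  5.7000e+00] F [0.3 0.4 0.6] w0.0601 g0.0 q [ 23.  -2. -27. 112.  -1.  69. -89.]
[0.01, -0.02, 3.13, 0.01, -0.01, -0.0]
[295.16761234 232.73156788] [296.2764391  269.92988398]
[314.95758645 232.24853292] [294.5392452  250.14597798]
```

View pics/t1.png

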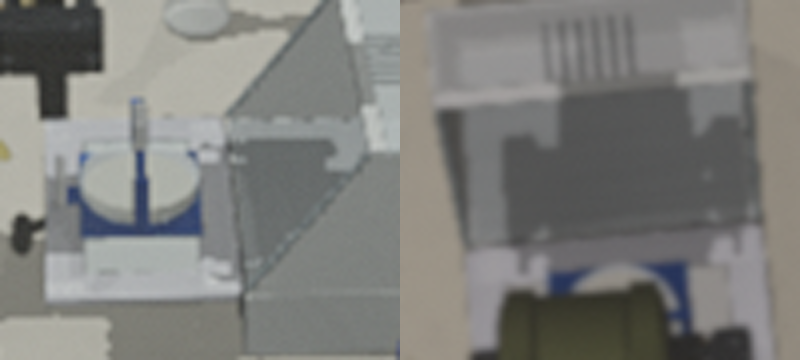

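```bash
python3 -m creep '[60,0,0,1.4,0,0,0, 60,0,0,2.4,0,0,0, 60,0,0,2.9,0,0,0, 60,0,0,3.1,0,0,0, 60,0,0,3.1,0,0,0, 24,0,0,3.1,0,0,0, 24,0,0,3.1,0,0,0, 24,0,0,3.1,0,0,0, 24,0,0,3.1,0,0,0, 24,0,0,3.1,0,0,0]' 25; python3 - <<'E'
from rel import *
show((*cab(-.134+.168,0),.093,5.7))
E
```

```text
time_s: 16.4
tool_pos: [0.4619, 0.0152, 0.094]
tool_rot: [180.0, -0.0, 5.7]
force: [-0.2, -0.7, 0.9]
grip_width: 0.0296
grasp_force: 25.0
t16.40 [0.4619 0.0152 0.094 ] [ 1.7998e+02 -4.0000e-02  5.7200e+00] F [-0.2 -0.7  0.9] w0.0296 g25.0 q [ 22.   5. -28. 118.   3.  58. -92.]
[5.61, -0.01, 0.04, 0.0, -0.01, 0.0]
```

```bash
python3 -m creep '[24,0.3,0,0,0,0,0, 24,0.7,0,0,0,0,0, 24,1.2,0,0,0,0,0, 24,1.7,0,0,0,0,0, 24,2.2,0,0,0,0,0, 24,2.7,0,0,0,0,0, 24,3.2,0,0,0,0,0, 24,3.6,0,0,0,0,0, 24,4.0,0,0,0,0,0, 24,4.4,0,0.02,0,0,0, 24,4.7,0,0.03,0,0,0, 24,4.7,0,0.03,0,0,0]'
```

```text
time_s: 17.6
tool_pos: [0.6032, 0.0294, 0.093]
tool_rot: [-180.0, -0.0, 5.7]
force: [-0.2, 0.4, 2.9]
grip_width: 0.0296
grasp_force: 25.0
```

```bash
python3 -m creep '[24,0.3,0,0.01,0,0,0, 24,0.6,0,0.01,0,0,0, 24,0.8,0,0.02,0,0,0, 24,0.8,0,0.02,0,0,0]'; python3 - <<'E'
from rel import *
from h import *
show()
S=env.read_camera("side")
a=cv2.resize(S["color"][160:280,290:410,::-1],None,fx=4,fy=4,interpolation=cv2.INTER_CUBIC)
cv2.imwrite("pics/i1.png",a)
E
```

```text
time_s: 18.0
tool_pos: [0.626, 0.0318, 0.0929]
tool_rot: [180.0, 0.1, 5.7]
force: [-4.2, 0.3, 7.3]
grip_width: 0.0294
grasp_force: 25.0
t18.00 [0.626  0.0318 0.0929] [1.7998e+02 6.0000e-02 5.7100e+00] F [-4.2  0.3  7.3] w0.0294 g25.0 q [ 15.  24. -26.  96.  12.  63. -98.]
```

View pics/i1.png

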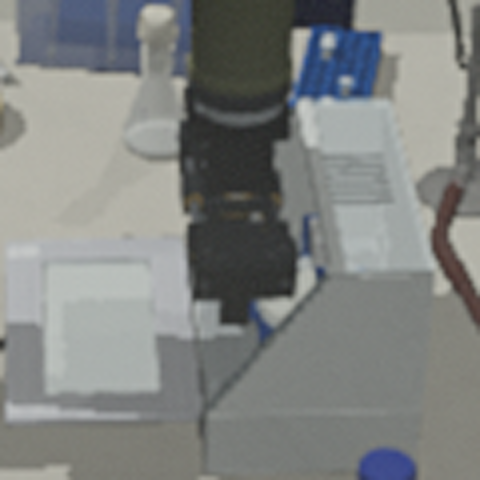

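```bash
python3 -m creep '[45,0,0,0,0,0,0, 50,0,0,0,0,0,0, 50,0,0,0,0,0,0, 50,0,0,0,0,0,0, 50,-0.1,0,-0.4,0,0,0, 50,-0.3,0,-1.2,0,0,0, 50,-1,0,-2,0,0,0, 50,-2,0,-3,0,0,0, 50,-3,0,-4,0,0,0, 50,-4,0,-4,0,0,0, 50,-5.2,0,-4,0,0,0, 50,-6.4,0,-4,0,0,0]'; python3 - <<'E'
from rel import *
from h import *
show((*cab(-.165,0),.20,5.7),(*cab(-.165,0),.0345,5.7))
S=env.read_camera("side");T=env.read_camera("top")
np.savez("s1.npz",**S)
a=cv2.resize(S["color"][170:280,290:390,::-1],None,fx=4,fy=4,interpolation=cv2.INTER_CUBIC)
b=cv2.resize(T["color"][170:280,240:340,::-1],None,fx=4,fy=4,interpolation=cv2.INTER_CUBIC)
cv2.imwrite("pics/i2.png",np.hstack([a,b]))
for x,z in((.095,.1435),(.035,.0965)): print((pix(S,(*cab(x,0),z))-[290,170])*4,(pix(T,(*cab(x,0),z))-[240,170])*4+[400,0])
E
```

```text
time_s: 19.25
tool_pos: [0.4337, 0.0127, 0.2131]
tool_rot: [180.0, -0.1, 5.7]
force: [0.5, 0.1, 0.0]
grip_width: 0.0498
grasp_force: 0.0
t19.25 [0.4337 0.0127 0.2131] [ 1.7996e+02 -9.0000e-02  5.7400e+00] F [0.5 0.1 0. ] w0.0498 g0.0 q [ 24.  -7. -27. 114.  -3.  72. -86.]
[-0.08, 0.0, 0.44, 0.01, -0.02, 0.01]
[-0.09, -0.0, 5.95, 0.01, -0.02, 0.01]
[319.91386998 185.4310295 ] [594.85874792  92.44743002]
[238.06473439 238.65182813] [605.62925088 182.32242576]
```

View pics/i2.png

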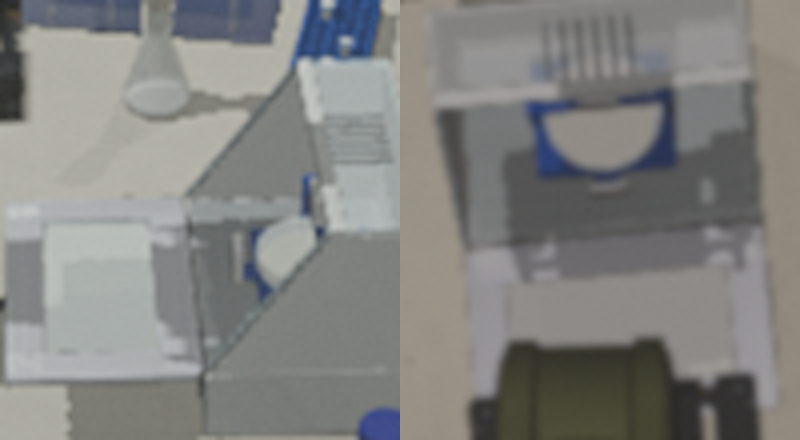

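```bash
python3 -m creep '[65,-0.08,-0.02,1.5,0,0,0, 65,-0.08,-0.02,3,0,0,0, 65,-0.08,-0.02,4.4,0,0,0, 65,-0.08,-0.02,5.4,0,0,0, 65,-0.08,-0.02,5.95,0,0,0, 65,-0.08,-0.02,5.95,0,0,0, 30,-0.08,-0.02,5.95,0,0,0, 30,-0.08,-0.02,5.95,0,0,0, 30,-0.08,-0.02,5.95,0,0,0, 30,-0.08,-0.02,5.95,0,0,0, 30,-0.08,-0.02,5.95,0,0,0]' 10; python3 - <<'E'
from rel import *
show()
a=np.radians(189.5); f=lambda t:np.array([167*np.cos(t),-(60+167*np.sin(t))])/30
N=36; tot=-np.radians(189.5-64.6)
P=np.array([f(a+tot*i/N) for i in range(N+1)])
for k in range(3): print([ (P[i]-P[12*k]).round(2).tolist() for i in range(12*k+1,12*k+13)])
E
```

```text
time_s: 20.45
tool_pos: [0.4329, 0.0137, 0.0343]
tool_rot: [-180.0, -0.1, 5.7]
force: [-0.1, 2.4, 2.7]
grip_width: 0.0358
grasp_force: 10.0
t20.45 [0.4329 0.0137 0.0343] [-1.7996e+02 -8.0000e-02  5.7100e+00] F [-0.1  2.4  2.7] w0.0358 g10.0 q [ 22.   7. -28. 125.   4.  50. -93.]
[[-0.05, -0.33], [-0.07, -0.67], [-0.08, -1.01], [-0.06, -1.34], [-0.02, -1.68], [0.03, -2.01], [0.11, -2.34], [0.2, -2.66], [0.32, -2.98], [0.45, -3.29], [0.61, -3.59], [0.78, -3.88]]
[[0.19, -0.28], [0.39, -0.55], [0.61, -0.8], [0.85, -1.04], [1.1, -1.27], [1.36, -1.48], [1.63, -1.68], [1.92, -1.85], [2.22, -2.01], [2.52, -2.16], [2.84, -2.28], [3.16, -2.38]]
[[0.33, -0.08], [0.66, -0.15], [0.99, -0.19], [1.33, -0.22], [1.66, -0.22], [2.0, -0.2], [2.34, -0.17], [2.67, -0.11], [3.0, -0.03], [3.32, 0.06], [3.64, 0.18], [3.94, 0.32]]
```

```bash
python3 -m creep '[30,-0.05,0,-0.33,0,0,0, 30,-0.07,0,-0.67,0,0,0, 30,-0.08,0,-1.01,0,0,0, 30,-0.06,0,-1.34,0,0,0, 30,-0.02,0,-1.68,0,0,0, 30,0.03,0,-2.01,0,0,0, 30,0.11,0,-2.34,0,0,0, 30,0.2,0,-2.66,0,0,0, 30,0.32,0,-2.98,0,0,0, 30,0.45,0,-3.29,0,0,0, 30,0.61,0,-3.59,0,0,0, 30,0.78,0,-3.88,0,0,0]'; python3 -m creep '[30,0.19,0,-0.28,0,0,0, 30,0.39,0,-0.55,0,0,0, 30,0.61,0,-0.8,0,0,0, 30,0.85,0,-1.04,0,0,0, 30,1.1,0,-1.27,0,0,0, 30,1.36,0,-1.48,0,0,0, 30,1.63,0,-1.68,0,0,0, 30,1.92,0,-1.85,0,0,0, 30,2.22,0,-2.01,0,0,0, 30,2.52,0,-2.16,0,0,0, 30,2.84,0,-2.28,0,0,0, 30,3.16,0,-2.38,0,0,0]'; python3 - <<'E'
from rel import *
show()
p=np.array(env.get_obs()["tool_pos"]);d=p[:2]-CAB;c,s=np.cos(np.radians(CY)),np.sin(np.radians(CY));x,z=c*d[0]+s*d[1],p[2]-.063;print("cab",x,-s*d[0]+c*d[1],np.hypot(x,z),"phi",np.radians(np.degrees(np.arctan2(z,x))%360-64.6))
E
```

```text
time_s: 21.65
tool_pos: [0.4535, 0.0157, 0.1501]
tool_rot: [-180.0, 0.3, 5.7]
force: [-2.5, 4.1, -0.9]
grip_width: 0.0359
grasp_force: 10.0
time_s: 22.85
tool_pos: [0.5491, 0.0253, 0.2229]
tool_rot: [-180.0, 0.1, 5.7]
force: [-2.4, 4.8, 4.0]
grip_width: 0.0358
grasp_force: 10.0
t22.85 [0.5491 0.0253 0.2229] [-1.7999e+02  1.2000e-01  5.7500e+00] F [-2.4  4.8  4. ] w0.0358 g10.0 q [ 21.   9. -29.  98.   4.  74. -93.]
cab -0.04647852586091821 0.0011046474459679998 0.1665154410937173 phi 0.7261957975223433
```

```bash
python3 -m creep '[30,0.33,0,-0.08,0,0,0, 30,0.66,0,-0.15,0,0,0, 30,0.99,0,-0.19,0,0,0, 30,1.33,0,-0.22,0,0,0, 30,1.66,0,-0.22,0,0,0, 30,2.0,0,-0.2,0,0,0, 30,2.34,0,-0.17,0,0,0, 30,2.67,0,-0.11,0,0,0, 30,3.0,0,-0.03,0,0,0, 30,3.32,0,0.06,0,0,0, 30,3.64,0,0.18,0,0,0, 30,3.8,0,0.25,0,0,0]'; python3 -m creep '[30,0.1,0,0.05,0,0,0, 30,0.2,0,0.1,0,0,0, 30,0.3,0,0.13,0,0,0, 30,0.3,0,0.13,0,0,0]'; python3 - <<'E'
from rel import *
show()
p=np.array(env.get_obs()["tool_pos"]);d=p[:2]-CAB;c,s=np.cos(np.radians(CY)),np.sin(np.radians(CY));x,z=c*d[0]+s*d[1],p[2]-.063;print("cab",x,-s*d[0]+c*d[1],np.hypot(x,z),"phi",np.radians(np.degrees(np.arctan2(z,x))%360-64.6))
E
```

```text
time_s: 24.05
tool_pos: [0.665, 0.0368, 0.2138]
tool_rot: [-180.0, -0.1, 5.7]
force: [0.5, 4.9, 3.8]
grip_width: 0.0355
grasp_force: 10.0
time_s: 24.45
tool_pos: [0.6707, 0.0374, 0.2105]
tool_rot: [180.0, 0.3, 5.8]
force: [-8.5, 3.7, 9.9]
grip_width: 0.0359
grasp_force: 10.0
t24.45 [0.6707 0.0374 0.2105] [180.     0.29   5.76] F [-8.5  3.7  9.9] w0.0359 g10.0 q [ 15.  25. -28.  81.  11.  77. -97.]
cab 0.07565201926534125 0.0011067324746998801 0.165765531425408 phi -0.030608538980681204
```

```bash
python3 -m creep '[36,0,0.03,0,0,0,0, 50,0,0,0,0,0,0, 65,0,0,0,0,0,0, 65,0,0,0,0,0,0, 65,0,0,0,0,0,0, 65,0,0,-0.5,0,0,0, 65,0,0,-1.5,0,0,0, 65,0,0,-3,0,0,0, 65,0,0,-4,0,0,0, 65,-2,0,-4,0,0,0, 65,-3.5,3,-4,0,0,0, 65,-3.5,6,-4,0,0,0]'; python3 -m creep '[65,-1.5,3,0,0,0,0, 65,-1.5,5,0,0,0,0, 65,-1.5,5,0,0,0,0, 65,-1.5,5,0,0,0,0, 65,-1.5,5,0,0,0,0]'; python3 - <<'E'
from rel import *
from h import *
show()
S=env.read_camera("side");T=env.read_camera("top")
a=cv2.resize(S["color"][160:280,290:390,::-1],None,fx=4,fy=4,interpolation=cv2.INTER_CUBIC)
b=cv2.resize(T["color"][150:270,240:340,::-1],None,fx=4,fy=4,interpolation=cv2.INTER_CUBIC)
cv2.imwrite("pics/f1.png",np.hstack([a,b]))
P=cloud(T);Q=P[160:240,240:335].reshape(-1,3);col=T["color"][160:240,240:335].reshape(-1,3);dk=(col.max(1)<60)&(Q[:,2]>.15);print("handle",dk.sum(),Q[dk].mean(0),"at start .6625 .0360 .2152")
E
```

```text
time_s: 25.65
tool_pos: [0.5941, -0.0611, 0.3325]
tool_rot: [179.9, -0.1, 6.0]
force: [0.3, -1.1, -0.8]
grip_width: 0.0649
grasp_force: 0.0
time_s: 26.15
tool_pos: [0.5651, -0.2194, 0.3307]
tool_rot: [179.9, -0.0, 5.4]
force: [0.1, 0.3, 0.4]
grip_width: 0.0649
grasp_force: 0.0
t26.15 [ 0.5651 -0.2194  0.3307] [ 1.7995e+02 -2.0000e-02  5.4200e+00] F [0.1 0.3 0.4] w0.0649 g0.0 q [ 36.  13. -20.  81.   4.  87. -69.]
handle 48 [0.66689121 0.0361577  0.2134675 ] at start .6625 .0360 .2152
```

View pics/f1.png

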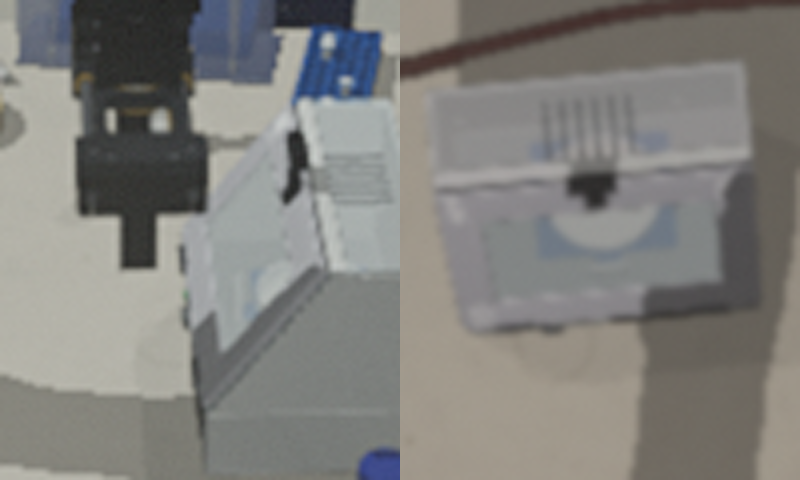

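The flap is shut, with its handle at the modelled closed position (x = 0.667), and the carrier shows through the window standing inside. I'm handing the job in.

```bash
python3 -c "
from cell import env
print(env.sign_off())"
```

```text
the job is handed in; nothing more can be done
None
```

The job is handed in at about 26 s: the flap went down gently, the carrier was let go on it, slid fully inside and the flap pushed shut, with the last pictures showing it closed and the arm clear; the sign-off gave no verdict.

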